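# Box the set of three resin pyramids at the craft stall

### The arm

A 6-joint arm with a two-finger parallel gripper is mounted at the origin on the work surface. World frame = base frame: x ahead of the robot, y to its left, z up, the work surface at z = 0. Lengths are in mm, angles in rad, forces in N, time in s.
With the tool pointing down it reaches from about 425 to 1125 mm from the base axis. Payload 14.9 kg.
Tool frame: the origin (TCP) lies between the finger pads; the fingertips stand 25 mm ahead of it and the grasp point (between the pads) lies 6 mm ahead of it; y points along the fingers, z is the direction in which the jaws open and shut, and the axes are right-handed (so a half turn about y gives the same grasp; the last joint's range is limited). The gripper opens to 91 mm and grips with 3 to 60 N. Pads are 32 mm wide; open, the fingers measure 118 mm over their backs; the gripper's body (76 mm by 178 mm) begins 60 mm behind the grasp point.
Start: joints at [-1.252, 0.379, 1.734, -0, 1.028, -0.033], TCP at [241.208, -657.143, 238.932] pointing down, gripper open.
Joint ranges: [-2.77, 2.77], [-0.74, 2.19], [0, 2.66], [-1.06, 4.2], [0.31, 2.87], [-3.08, 3.08]. Speed limits (rad/s): [1.89, 1.89, 2.39, 3.14, 3.14, 3.14].

### API

Orientations are given as a unit quaternion [w, x, y, z].
In Python, from station import env gives the robot as it stands.
- The arm moves only by the tool drive_tool, never from a script. Its argument "increments" is a list that holds one entry, the list of rows, each a list of 7 numbers: the opening, from -1 (shut) to 1 (fully open), then the shift along the tool's x, y, z in m, then the turn, a rotation vector about the tool's x, y, z in rad. In form: [[[jaw, x, y, z, ax, ay, az], ...]]. A call has 1 to 10 rows; each row shifts and turns the commanded pose from where the row before left it, along the tool's axes as they then stand; what a row does not reach is not made up. A row lasts 1/12 s, in which the tool goes at most 41.7 mm and 7.16 degrees, less where a joint would pass 70% of its speed; a pose out of reach is approached as far as the arm can. A call with a gripper value outside its range is refused whole. The fingers move at their own pace and stop on an object; the grip force is fixed at half the most. Time passes only in rows, so rows that do not move let the fingers close. It gives the time, the measured TCP pose, the force and the opening at its end, in the units of the state.
- env.observe(): the state, without advancing time (a new reading comes with each control period).
- env.capture(name): name is "side" or "top" or "wrist"; returns the picture (384x512x3 uint8, blue, green, red); there is no depth.
- env.camera_info(name): a dict with "mtx" (3x3 intrinsics, pixels), "k1" (the pictures are not rectified: a ray, as slopes to the right and down, at radius r is drawn at 1 + k1 r^2 times it, then the intrinsics apply), "R" (3x3) and "t" (3): a world point X has camera coordinates R X + t. Camera axes: x right, y down, z forward; pixel columns grow to the right and rows downward; lengths in mm; the calibration is good to about 2 mm. A picture is of the moment at which its call begins: read the wrist's pose just before it. camera_info takes no time and is no camera call; for the wrist camera it gives the pose at the moment of the call.
- env.sign_off(): hands the job in, once; it reports no verdict.
The state is a dict: "clock": time; "q": joint angles; "joint_vel": joint speeds; "joint_torque": joint torques, N m; "eef_pos": TCP position; "tool_rot": TCP orientation; "force": force on the tool from outside, world axes, zero at the start; "torque": the same for the moment, N m; "grip_width": finger opening in mm.
Only numpy, scipy, OpenCV 4.12 (cv2) and the standard library are available. Lean on these libraries where they do the work, as an engineer would, in place of code of your own. Each camera call takes 0.05 s, during which the arm holds its last target. There are 200 camera calls.

### The job

A customer has bought the set of three square-based pyramids: stand each one upright in the open gift box, centred on the felt pad of its own size and squared up with that pad. Do not tip any of them over on the way, and leave the round look-alikes (two cones and a dome) standing where they are on the table.

Things in the scene. Friction and masses are not known exactly. Their poses are not given: they have to be found in the camera images.
- pyramid_large: The large pyramid: layered resin (copper, dark and brass bands), square base 90 x 90 mm with sides along its x and y axes, four sloping faces up to a point 16 mm wide at 62 mm height. On its tip stands an upright square white stone bar, 16 x 16 mm and 28 mm tall, faces parallel to the body's x and y axes, to lift it by (from 62 to 90 mm above the underside). 90 mm tall in all, about 300 g, loose, standing on the table. Origin: centre of the underside; z up.
- pyramid_medium: The medium pyramid: layered resin (copper, dark and brass bands), square base 70 x 70 mm with sides along its x and y axes, four sloping faces up to a point 16 mm wide at 46 mm height. On its tip stands an upright square white stone bar, 16 x 16 mm and 28 mm tall, faces parallel to the body's x and y axes, to lift it by (from 46 to 74 mm above the underside). 74 mm tall in all, about 135 g, loose, standing on the table. Origin: centre of the underside; z up.
- pyramid_small: The small pyramid: layered resin (copper, dark and brass bands), square base 52 x 52 mm with sides along its x and y axes, four sloping faces up to a point 16 mm wide at 32 mm height. On its tip stands an upright square white stone bar, 16 x 16 mm and 28 mm tall, faces parallel to the body's x and y axes, to lift it by (from 32 to 60 mm above the underside). 60 mm tall in all, about 55 g, loose, standing on the table. Origin: centre of the underside; z up.
- pad_large: Square black felt pad in the gift box, 90 x 90 mm, 3 mm thick, the size of the large pyramid's base, sides along its x and y axes. Fixed to the box floor. Origin: centre of its underside, on the box floor; a pyramid stands on its top, 3 mm higher.
- pad_medium: Square black felt pad in the gift box, 70 x 70 mm, 3 mm thick, the size of the medium pyramid's base, sides along its x and y axes. Fixed to the box floor. Origin: centre of its underside, on the box floor; a pyramid stands on its top, 3 mm higher.
- pad_small: Square black felt pad in the gift box, 52 x 52 mm, 3 mm thick, the size of the small pyramid's base, sides along its x and y axes. Fixed to the box floor. Origin: centre of its underside, on the box floor; a pyramid stands on its top, 3 mm higher.
- gift_box: Open plywood presentation box without lid, 130 mm (its x) by 360 mm (its y) outside, 35 mm high, walls and floor 6 mm thick, fixed to the table. The three pads lie on its floor in one row along its y, 110 mm from centre to centre, in any order. Origin: centre of the underside, on the table.
- cone_large: Not part of the order. Round cone, base 90 mm across, 62 mm high, of the same layered resin. On its tip stands an upright square white stone bar, 16 x 16 mm and 28 mm tall, faces parallel to the body's x and y axes (from 62 to 90 mm above the underside). Loose, standing on the table. Origin: centre of the underside; z up.
- cone_small: Not part of the order. Round cone, base 56 mm across, 32 mm high, of the same layered resin. On its tip stands an upright square white stone bar, 16 x 16 mm and 28 mm tall, faces parallel to the body's x and y axes (from 32 to 60 mm above the underside). Loose, standing on the table. Origin: centre of the underside; z up.
- dome: Not part of the order. Round dome, 72 mm across, 30 mm high, of the same layered resin. On its tip stands an upright square white stone bar, 16 x 16 mm and 28 mm tall, faces parallel to the body's x and y axes (from 30 to 58 mm above the underside). Loose, standing on the table. Origin: centre of the underside; z up.
Mind the look-alikes: they are no part of the job. What is shaped like the pyramid_large but purple is not meant. What is shaped like the pyramid_medium but turquoise is not meant.

How it is judged (in metres and radians):
At the end, for the whole second after the job is handed in: Each pyramid stands upright (within 0.1 rad) and at rest on the pad of its own size, centred within 12 mm and with its sides within 0.35 rad (20 degrees) of the pad's sides (any quarter turn will do); the cones and the dome are upright within 20 mm of where they started; all is released (horizontal distance between pyramid_large and pad_large below 0.012 m and z of pyramid_large in the frame of pad_large between -0.001 and 0.007 m and angle between each of pyramid_large, pyramid_medium, pyramid_small's own z axis and vertical below 0.1 rad and (angle between the x axis of pyramid_large and the x axis of pad_large, either way round below 0.35 rad or angle between the x axis of pyramid_large and the y axis of pad_large, either way round below 0.35 rad) and linear speed of each of pyramid_large, pyramid_medium, pyramid_small, cone_large, cone_small, dome below 0.02 m/s and angular speed of each of pyramid_large, pyramid_medium, pyramid_small below 0.2 rad/s and horizontal distance between pyramid_medium and pad_medium below 0.012 m and z of pyramid_medium in the frame of pad_medium between -0.001 and 0.007 m and (angle between the x axis of pyramid_medium and the x axis of pad_medium, either way round below 0.35 rad or angle between the x axis of pyramid_medium and the y axis of pad_medium, either way round below 0.35 rad) and horizontal distance between pyramid_small and pad_small below 0.012 m and z of pyramid_small in the frame of pad_small between -0.001 and 0.007 m and (angle between the x axis of pyramid_small and the x axis of pad_small, either way round below 0.35 rad or angle between the x axis of pyramid_small and the y axis of pad_small, either way round below 0.35 rad) and distance of each of cone_large, cone_small, dome from where it was at the start of the episode below 0.02 m and angle between each of cone_large, cone_small, dome's own z axis and vertical below 0.15 rad); the robot touches nothing.
It fails at once if a pyramid is tipped over (more than 0.8 rad) (angle between any of pyramid_large, pyramid_medium, pyramid_small's own z axis and vertical above 0.8 rad).
It fails at once if a cone or the dome is shifted more than 20 mm or toppled (distance of any of cone_large, cone_small, dome from where it was at the start of the episode above 0.02 m or angle between any of cone_large, cone_small, dome's own z axis and vertical above 0.5 rad).
It also fails if it takes over 88 s, if anything falls off the work surface, if the arm or the gripper's body presses on something with over 40 N, if the wrist force passes 120 N, or if a joint passes its speed limit or range.

## Working session

There is one attempt and no reset: what is moved stays moved. The work goes in short steps, Python scripts to look and compute and a tool call to move; the robot and the scene stay as the last step left them, time stands still between calls to the robot, and variables do not carry over. Pictures are saved under pics/ and viewed, about 12 in all and at most 16, crops included, and the job is handed in when it is done.

Besides the shell and the picture viewer there is one more tool, called after "Call:" by a JSON object that holds its "op" and its "data", one argument or row to a line. drive_tool: Moves the arm, as the interface text tells. Its arguments: {"type":"object","properties":{"increments":{"type":"array"}},"required":["increments"]}

```bash
mkdir -p pics; cat > h.py <<'E'
import numpy as np, cv2
from station import env
def ray(name,u,v,info=None):
    c=info or env.camera_info(name); K=np.array(c["mtx"]);R=np.array(c["R"]);t=np.array(c["t"]).ravel()
    p=cv2.undistortPoints(np.array([[[u,v]]],float),K,np.array([c["k1"],0,0,0,0.]))[0,0]
    # k1 small: model ray*(1+k1 r^2), same as opencv
    return -R.T@t, R.T@np.array([p[0],p[1],1])
def at(name,u,v,z,info=None):
    o,d=ray(name,u,v,info); return o+d*(z-o[2])/d[2]
def proj(name,X,info=None):
    c=info or env.camera_info(name);R=np.array(c["R"])
    return cv2.projectPoints(np.array([X],float),cv2.Rodrigues(R)[0],np.array(c["t"],float).ravel(),np.array(c["mtx"]),np.array([c["k1"],0,0,0,0.]))[0].reshape(-1,2)
E
python3 - <<'E'
from h import *
s=env.observe();print(s["clock"],s["eef_pos"],s["tool_rot"],s["force"],s["grip_width"])
for n in("side","top"):
    cv2.imwrite(f"pics/{n}0.png",cv2.resize(env.capture(n),(800,600),interpolation=cv2.INTER_CUBIC)); c=env.camera_info(n);print(n,c)
E
```

```text
0.0 [ 241.08416802 -656.77569905  238.29465103] [ 0.12367765 -0.12380771  0.69657227 -0.6958179 ] [-0.714282    0.40409889 -0.36982533] 90.97422732992077
side {'mtx': array([[363.68518402,   0.        , 255.7648003 ],
       [  0.        , 363.68518402, 197.55019509],
       [  0.        ,   0.        ,   1.        ]]), 'k1': -0.10112830219025923, 'R': array([[ 0.98975649, -0.14226904, -0.01190009],
       [-0.10319965, -0.65536787, -0.74822643],
       [ 0.09865052,  0.74179005, -0.66333671]]), 't': array([-488.38847635,   74.34694155,  987.87438719])}
top {'mtx': array([[414.14190621,   0.        , 252.06912021],
       [  0.        , 414.14190621, 188.5982136 ],
       [  0.        ,   0.        ,   1.        ]]), 'k1': -0.057648624438071346, 'R': array([[ 0.00613053, -0.99994365, -0.00866648],
       [-0.99320566, -0.00508159, -0.11626129],
       [ 0.1162107 ,  0.00932034, -0.99318085]]), 't': array([   6.29760737,  467.56079162, 1145.65987578])}
```

View pics/top0.png

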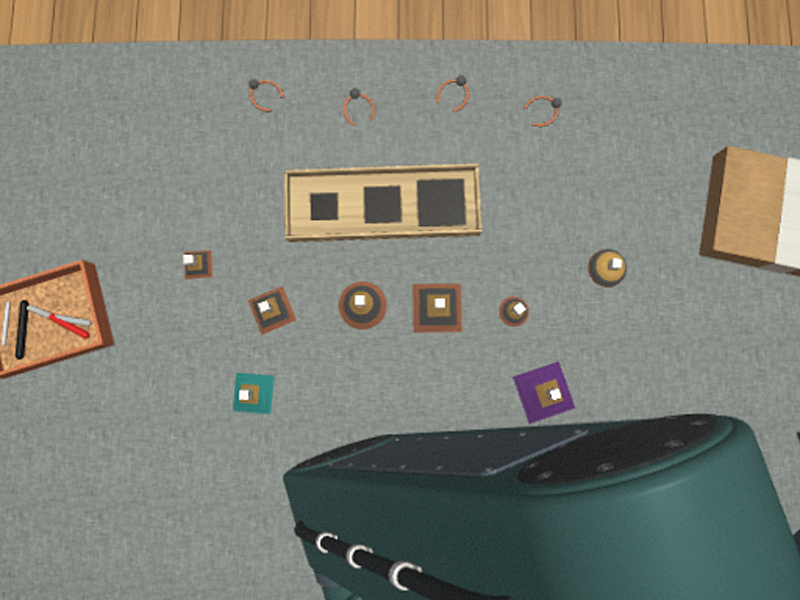

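View pics/side0.png

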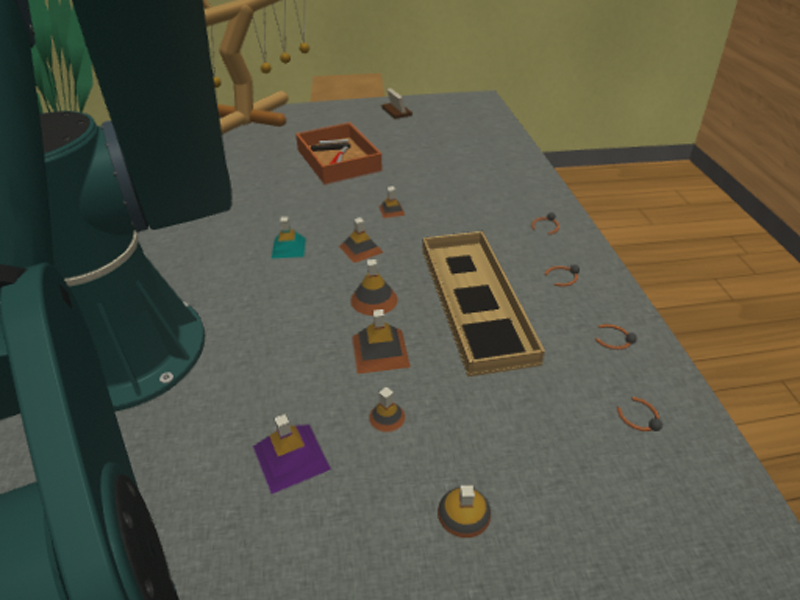

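Top view (800x600 picture): the bar at (440,303) belongs to the square large pyramid. Candidates:
- large pyramid: the square at (437,308), against the round cone (362,305) and the purple pyramid (545,392)
- medium pyramid: the rotated square at (272,310), against the turquoise pyramid (253,394) and the dome (608,268)
- small pyramid: the square at (198,264), against the small cone (514,310)

The pads, small to large, are at (324,206), (383,204) and (441,202). Next is one close crop.

```bash
python3 - <<'E'
from h import *
im=env.capture("top"); cv2.imwrite("pics/top_raw.png",im)
c=im[98:218,110:310]; cv2.imwrite("pics/crop1.png",cv2.resize(c,None,fx=4,fy=4,interpolation=cv2.INTER_CUBIC))
E
```

```text
(no output)
```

View pics/crop1.png

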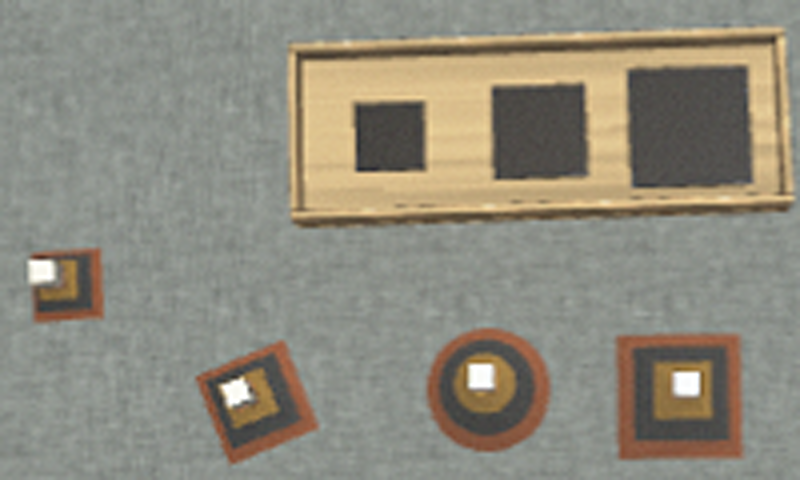

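The crop confirms that all three are square-based with copper rims. Corners read: large (616,336)-(743,457), medium (283,342)-(232,463), small (32,251)-(103,318), plus the three pads in the box.

```bash
python3 - <<'E'
from h import *
Q={"L":([(616,336),(740,334),(743,457),(619,459)],0,(686,384),90),"M":([(283,342),(318,427),(232,463),(197,377)],0,(237,392),74),"S":([(32,251),(101,248),(103,318),(35,321)],0,(42,271),60),
"pL":([(628,69),(747,67),(752,185),(632,187)],9,None,0),"pM":([(492,86),(584,83),(588,177),(495,179)],9,None,0),"pS":([(356,101),(425,101),(425,171),(356,171)],9,None,0)}
f=lambda p,z:at("top",110+p[0]/4-.375,98+p[1]/4-.375,z)[:2]
for k,(cs,z,b,zb) in Q.items():
    P=np.array([f(p,z) for p in cs]); E=np.roll(P,-1,0)-P
    a=np.degrees(np.arctan2(E[:,1],E[:,0]))%90
    a=(a+45)%90-45 if k!="M" else a
    print(k,P.mean(0).round(1),"len",np.hypot(*E.T).round(1),"ang",a.round(1),"bar",f(b,zb).round(1) if b else "", "r",np.hypot(*P.mean(0)).round())
from scipy.spatial.transform import Rotation as R
s=env.observe();w=s["tool_rot"];print(R.from_quat(w,scalar_first=True).as_matrix().round(3))
E
```

```text
L [447.6 -70.3] len [90.  89.3 89.3 89.3] ang [1.2 1.1 1.2 1.6] bar [447.  -69.5] r 453.0
M [441.6 235.6] len [67.5 67.3 68.2 67.4] ang [23.6 23.2 23.8 22.6] bar [441.6 235. ] r 501.0
S [527.6 378.5] len [51.5 52.2 50.5 52.3] ang [2.6 4.  2.7 5.1] bar [527.2 377.9] r 649.0
pL [645.  -77.7] len [87.6 88.7 87.5 88.7] ang [1.3 1.9 1.3 2. ] bar  r 650.0
pM [641.2  32.2] len [67.7 70.7 67.9 69.9] ang [2.1 2.7 1.5 2.5] bar  r 642.0
pS [637.3 141.6] len [50.8 52.6 50.6 52.7] ang [0.1 1.  0.1 1.3] bar  r 653.0
[[-0.939 -0.     0.345]
 [-0.345  0.001 -0.939]
 [-0.    -1.    -0.001]]
```

Base lengths match, and bars and bases agree within 1 mm. Next I work out the moves.

```bash
cat > mv.py <<'E'
import sys
from h import *
from scipy.spatial.transform import Rotation as R
# shift in tool axes from measured pose to (x,y,z mm, jaw angle deg), turn about tool y (done after shift)
def go(x,y,z,psi):
    s=env.observe();M=R.from_quat(s["tool_rot"],scalar_first=True).as_matrix()
    d=M.T@(np.array([x,y,z])-s["eef_pos"])/1000
    cur=np.degrees(np.arctan2(M[1,2],M[0,2])); 
    print("shift",d.round(4),"turn ay",round(-np.radians(psi-cur),3),"psi",cur.round(2),"tilt",M[:,1].round(3),"pos",s["eef_pos"].round(1),"w",round(s["grip_width"],1),"F",s["force"].round(1),"t",round(s["clock"],2),"q6",s["q"][5].round(2))
go(*map(float,sys.argv[1:]))
E
python3 mv.py 447 -70 170 1.2
```

```text
shift [-0.3955  0.0688 -0.4799] turn ay -1.24 psi -69.84 tilt [-0.     0.001 -1.   ] pos [ 241.1 -656.9  238.4] w 91.1 F [0.9 0.2 0.1] t 0.15 q6 -0.03
```

Call:
{"op": "drive_tool", "data": {
  "increments": [
    [[1, -0.0198, 0, -0.024, 0, 0, 0], [1, -0.0198, 0, -0.024, 0, 0, 0], [1, -0.0198, 0, -0.024, 0, 0, 0], [1, -0.0198, 0, -0.024, 0, 0, 0], [1, -0.0198, 0, -0.024, 0, 0, 0], [1, -0.0198, 0, -0.024, 0, 0, 0], [1, -0.0198, 0, -0.024, 0, 0, 0], [1, -0.0198, 0, -0.024, 0, 0, 0], [1, -0.0198, 0, -0.024, 0, 0, 0], [1, -0.0198, 0, -0.024, 0, 0, 0]]
  ]
}}

```text
clock: 0.98
eef_pos: [344.5, -362.1, 238.8]
tool_rot: [0.124, -0.124, 0.696, -0.696]
force: [0.2, -0.6, 0.3]
grip_width: 91.1
```

Call:
{"op": "drive_tool", "data": {
  "increments": [
    [[1, -0.0198, 0, -0.024, 0, 0, 0], [1, -0.0198, 0, -0.024, 0, 0, 0], [1, -0.0198, 0, -0.024, 0, 0, 0], [1, -0.0198, 0, -0.024, 0, 0, 0], [1, -0.0198, 0, -0.024, 0, 0, 0], [1, -0.0198, 0, -0.024, 0, 0, 0], [1, -0.0198, 0, -0.024, 0, 0, 0], [1, -0.0198, 0, -0.024, 0, 0, 0], [1, -0.0198, 0, -0.024, 0, 0, 0], [1, -0.0198, 0, -0.024, 0, 0, 0]]
  ]
}}

```text
clock: 1.82
eef_pos: [447.7, -68.5, 239.0]
tool_rot: [-0.124, 0.124, -0.696, 0.696]
force: [0.9, -1.5, 0.3]
grip_width: 91.3
```

Call:
{"op": "drive_tool", "data": {
  "increments": [
    [[1, 0, 0, 0, 0, -0.122, 0], [1, 0, 0, 0, 0, -0.122, 0], [1, 0, 0, 0, 0, -0.122, 0], [1, 0, 0, 0, 0, -0.122, 0], [1, 0, 0, 0, 0, -0.122, 0], [1, 0, 0, 0, 0, -0.122, 0], [1, 0, 0, 0, 0, -0.122, 0], [1, 0, 0, 0, 0, -0.122, 0], [1, 0, 0, 0, 0, -0.122, 0], [1, 0, 0, 0, 0, -0.122, 0]]
  ]
}}

```text
clock: 2.65
eef_pos: [447.4, -70.1, 238.8]
tool_rot: [-0.502, 0.502, -0.498, 0.498]
force: [0.3, -0.2, -1.4]
grip_width: 91.1
```

```bash
python3 mv.py 447 -70 91 1.2; python3 -c "
from h import *
c=env.camera_info('wrist');cv2.imwrite('pics/w1.png',env.capture('wrist'))
print(proj('wrist',[[447,-70,90],[447,-70,0]],c))"
```

```text
shift [-0.      0.1478 -0.0004] turn ay -0.014 psi 0.4 tilt [-0.  0. -1.] pos [447.4 -70.1 238.8] w 91.1 F [ 0.3 -0.2 -1.4] t 2.65 q6 -0.21
[[253.51870493 181.96909281]
 [253.76154097 166.76695283]]
```

View pics/w1.png

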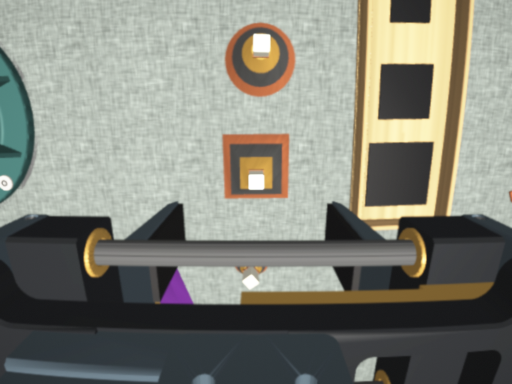

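Wrist view: the pyramid's bar is at (256,181) against a predicted (253,182), a difference of about 3 mm in x that I'll split. Descending.

Call:
{"op": "drive_tool", "data": {
  "increments": [
    [[1, 0, 0.018, 0.0015, 0, -0.014, 0], [1, 0, 0.018, 0, 0, 0, 0], [1, 0, 0.018, 0, 0, 0, 0], [1, 0, 0.018, 0, 0, 0, 0], [1, 0, 0.018, 0, 0, 0, 0], [1, 0, 0.018, 0, 0, 0, 0], [1, 0, 0.016, 0, 0, 0, 0], [1, 0, 0.012, 0, 0, 0, 0], [1, 0, 0.012, 0, 0, 0, 0], [1, 0, 0, 0, 0, 0, 0]]
  ]
}}

```text
clock: 3.53
eef_pos: [447.8, -69.8, 89.1]
tool_rot: [-0.502, 0.504, -0.498, 0.496]
force: [-1.2, 0.0, -0.1]
grip_width: 91.3
```

Call:
{"op": "drive_tool", "data": {
  "increments": [
    [[0.2, 0, 0, 0, 0, 0, 0], [0, 0, 0, 0, 0, 0, 0], [-0.2, 0, 0, 0, 0, 0, 0], [-0.3, 0, 0, 0, 0, 0, 0], [-0.4, 0, 0, 0, 0, 0, 0], [-0.5, 0, 0, 0, 0, 0, 0], [-0.6, 0, 0, 0, 0, 0, 0], [-0.7, 0, 0, 0, 0, 0, 0], [-1, 0, 0, 0, 0, 0, 0], [-1, 0, 0, 0, 0, 0, 0]]
  ]
}}

```text
clock: 4.37
eef_pos: [449.0, -70.1, 90.9]
tool_rot: [-0.504, 0.504, -0.496, 0.496]
force: [0.5, 0.0, -0.2]
grip_width: 27.4
```

Call:
{"op": "drive_tool", "data": {
  "increments": [
    [[-1, 0, 0, 0, 0, 0, 0], [-1, 0, 0, 0, 0, 0, 0], [-1, 0, 0, 0, 0, 0, 0], [-1, 0, 0, 0, 0, 0, 0], [-1, 0, 0, 0, 0, 0, 0], [-1, 0, 0, 0, 0, 0, 0]]
  ]
}}

```text
clock: 4.87
eef_pos: [448.9, -70.1, 90.8]
tool_rot: [-0.504, 0.504, -0.496, 0.496]
force: [-0.8, -0.2, -2.6]
grip_width: 15.6
```

```bash
python3 mv.py 645 -77.7 170 2
```

```text
shift [ 0.0106 -0.0792  0.1959] turn ay -0.02 psi 0.86 tilt [-0.  0. -1.] pos [448.9 -70.1  90.8] w 15.6 F [-0.8 -0.2 -2.6] t 4.87 q6 -0.22
```

Call:
{"op": "drive_tool", "data": {
  "increments": [
    [[-1, 0, -0.004, 0, 0, 0, 0], [-1, 0, -0.01, 0, 0, 0, 0], [-1, 0, -0.013, 0, 0, 0, 0], [-1, 0, -0.013, 0, 0, -0.02, 0], [-1, 0, -0.013, 0, 0, 0, 0], [-1, 0, -0.013, 0, 0, 0, 0], [-1, 0, -0.01, 0, 0, 0, 0], [-1, 0, -0.004, 0, 0, 0, 0], [-1, 0, 0, 0, 0, 0, 0]]
  ]
}}

```text
clock: 5.62
eef_pos: [449.6, -70.2, 172.1]
tool_rot: [0.509, -0.508, 0.491, -0.492]
force: [0.7, 0.5, -3.5]
grip_width: 15.5
```

Call:
{"op": "drive_tool", "data": {
  "increments": [
    [[-1, 0.001, 0, 0.01, 0, 0, 0], [-1, 0.001, 0, 0.02, 0, 0, 0], [-1, 0.002, 0, 0.025, 0, 0, 0], [-1, 0.002, 0, 0.028, 0, 0, 0], [-1, 0.002, 0, 0.028, 0, 0, 0], [-1, 0.002, 0, 0.028, 0, 0, 0], [-1, 0.002, 0, 0.025, 0, 0, 0], [-1, 0.001, 0, 0.02, 0, 0, 0], [-1, 0.001, 0, 0.012, 0, 0, 0], [-1, 0, 0, 0, 0, 0, 0]]
  ]
}}

```text
clock: 6.45
eef_pos: [647.4, -77.2, 169.9]
tool_rot: [-0.509, 0.509, -0.491, 0.491]
force: [-0.9, 0.8, -3.5]
grip_width: 15.6
```

```bash
python3 mv.py 645 -77.7 101 2; python3 -c "
from h import *
a=env.capture('top')[88:168,230:330];b=env.capture('side')[120:260,180:380];
cv2.imwrite('pics/p1.png',np.hstack([cv2.resize(a,(500,400),interpolation=2),cv2.resize(b,(300,210),interpolation=2)]) if 0 else np.vstack([cv2.resize(a,(600,480),interpolation=2)]))
cv2.imwrite('pics/p1s.png',cv2.resize(b,(800,560),interpolation=2))"
```

```text
shift [ 0.0004  0.0689 -0.0024] turn ay 0.0 psi 2.02 tilt [-0.  0. -1.] pos [647.4 -77.2 169.9] w 15.6 F [-0.9  0.8 -3.5] t 6.45 q6 -0.19
```

View pics/p1s.png

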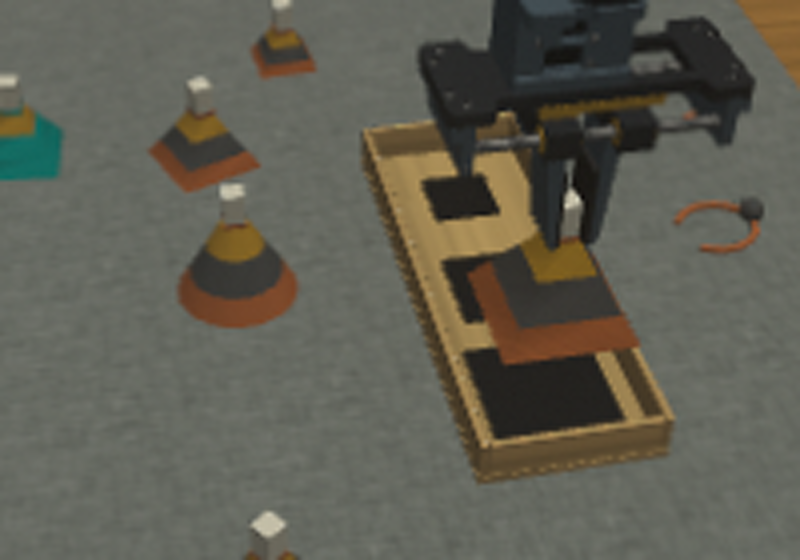

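The large pyramid hangs upright and clear above the box, heading for its pad. Lowering it.

Call:
{"op": "drive_tool", "data": {
  "increments": [
    [[-1, 0, 0.006, -0.0024, 0, 0, 0], [-1, 0, 0.012, 0, 0, 0, 0], [-1, 0, 0.012, 0, 0, 0, 0], [-1, 0, 0.012, 0, 0, 0, 0], [-1, 0, 0.012, 0, 0, 0, 0], [-1, 0, 0.007, 0, 0, 0, 0], [-1, 0, 0.004, 0, 0, 0, 0], [-1, 0, 0.003, 0, 0, 0, 0], [-1, 0, 0.001, 0, 0, 0, 0], [-1, 0, 0.0005, 0, 0, 0, 0]]
  ]
}}

```text
clock: 7.38
eef_pos: [643.3, -77.3, 101.6]
tool_rot: [0.509, -0.509, 0.491, -0.491]
force: [0.1, 0.2, -3.1]
grip_width: 15.8
```

```bash
python3 mv.py 645 -77.7 100 2
```

```text
shift [0.0004 0.0016 0.0017] turn ay 0.0 psi 2.0 tilt [ 0. -0. -1.] pos [643.3 -77.3 101.6] w 15.8 F [ 0.1  0.2 -3.1] t 7.38 q6 -0.19
```

Call:
{"op": "drive_tool", "data": {
  "increments": [
    [[-1, 0, 0.0008, 0.0015, 0, 0, 0], [-1, 0, 0.0007, 0, 0, 0, 0], [-1, 0, 0.0005, 0, 0, 0, 0], [-1, 0, 0, 0, 0, 0, 0]]
  ]
}}

```text
clock: 7.72
eef_pos: [644.8, -77.3, 99.8]
tool_rot: [0.509, -0.509, 0.491, -0.491]
force: [-0.3, 0.7, -0.5]
grip_width: 15.8
```

Call:
{"op": "drive_tool", "data": {
  "increments": [
    [[-0.5, 0, 0, 0, 0, 0, 0], [0, 0, 0, 0, 0, 0, 0], [0, 0, 0, 0, 0, 0, 0], [0, 0, 0, 0, 0, 0, 0], [0, 0, -0.01, 0, 0, 0, 0], [0, 0, -0.02, 0, 0, 0, 0], [0, 0, -0.02, 0, 0, 0, 0], [0, 0, -0.02, 0, 0, 0, 0], [0, 0, -0.02, 0, 0, 0, 0], [0, 0, -0.005, 0, 0, 0, 0]]
  ]
}}

```text
clock: 8.55
eef_pos: [646.0, -77.4, 198.4]
tool_rot: [0.51, -0.508, 0.49, -0.492]
force: [1.1, -0.2, -0.4]
grip_width: 46.0
```

```bash
python3 mv.py 442.5 235.3 195 23.3
```

```text
shift [-0.3197  0.0023 -0.1924] turn ay -0.372 psi 2.01 tilt [ 0.004 -0.001 -1.   ] pos [646.  -77.4 198.4] w 46.0 F [ 1.1 -0.2 -0.4] t 8.55 q6 -0.19
```

Call:
{"op": "drive_tool", "data": {
  "increments": [
    [[0.3, -0.0266, 0, -0.016, 0, 0, 0], [0.3, -0.0266, 0, -0.016, 0, 0, 0], [0.3, -0.0266, 0, -0.016, 0, 0, 0], [0.3, -0.0266, 0, -0.016, 0, 0, 0], [0.3, -0.0266, 0, -0.016, 0, 0, 0], [0.3, -0.0266, 0, -0.016, 0, 0, 0], [0.3, -0.0266, 0, -0.016, 0, 0, 0], [0.3, -0.0266, 0, -0.016, 0, 0, 0], [0.3, -0.0266, 0, -0.016, 0, 0, 0], [0.3, -0.0266, 0, -0.016, 0, 0, 0]]
  ]
}}

```text
clock: 9.38
eef_pos: [474.2, 184.0, 194.4]
tool_rot: [0.509, -0.509, 0.491, -0.491]
force: [-0.4, 0.1, 0.4]
grip_width: 59.4
```

Call:
{"op": "drive_tool", "data": {
  "increments": [
    [[0.3, -0.0266, 0, -0.016, 0, 0, 0], [0.3, -0.0266, 0, -0.016, 0, 0, 0], [0.3, 0, 0, 0, 0, -0.093, 0], [0.3, 0, 0, 0, 0, -0.093, 0], [0.3, 0, 0, 0, 0, -0.093, 0], [0.3, 0, 0, 0, 0, -0.093, 0], [0.3, 0, 0, 0, 0, 0, 0]]
  ]
}}

```text
clock: 9.97
eef_pos: [441.3, 235.1, 194.3]
tool_rot: [-0.592, 0.592, -0.387, 0.387]
force: [0.6, -0.6, -0.5]
grip_width: 59.3
```

```bash
python3 mv.py 443 235.3 75 23.3; python3 -c "
from h import *
c=env.camera_info('wrist');a=env.capture('wrist')
print(proj('wrist',[[441.6,235.3,74],[441.6,235.6,0]],c))
b=env.capture('top')
m=lambda i,z:cv2.resize(i,None,fx=z,fy=z,interpolation=2)
cv2.imwrite('pics/w2.png',np.hstack([m(a[100:240,180:330],2.6)[:360],m(b[96:186,230:330],4)]))"
```

```text
shift [0.0005 0.1193 0.0017] turn ay 0.005 psi 23.58 tilt [-0. -0. -1.] pos [441.3 235.1 194.3] w 59.3 F [ 0.6 -0.6 -0.5] t 9.97 q6 0.03
[[254.56150446 188.48899966]
 [254.67404189 172.84056834]]
```

View pics/w2.png

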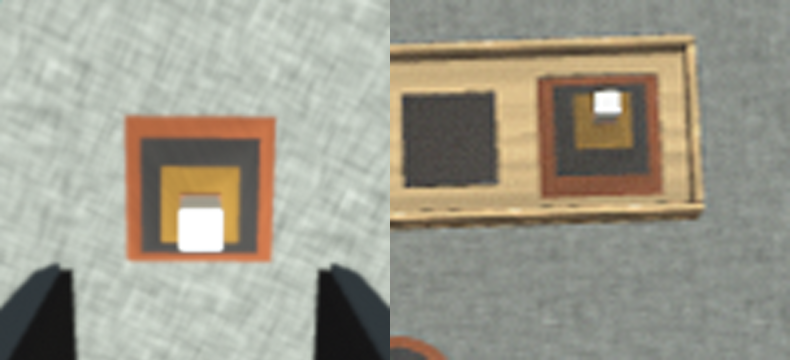

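Left: the medium pyramid is squared with the jaws, its bar at wrist pixel (257,188) against a predicted (254.6,188.5). Right: the large pyramid covers its pad. Descending on the medium one.

Call:
{"op": "drive_tool", "data": {
  "increments": [
    [[0.3, 0.0005, 0.016, 0.0017, 0, 0.005, 0], [0.3, 0, 0.016, 0, 0, 0, 0], [0.3, 0, 0.016, 0, 0, 0, 0], [0.3, 0, 0.016, 0, 0, 0, 0], [0.3, 0, 0.016, 0, 0, 0, 0], [0.3, 0, 0.016, 0, 0, 0, 0], [0.3, 0, 0.012, 0, 0, 0, 0], [0.3, 0, 0.008, 0, 0, 0, 0], [0.3, 0, 0.0035, 0, 0, 0, 0], [0, 0, 0, 0, 0, 0, 0]]
  ]
}}

```text
clock: 10.9
eef_pos: [443.1, 235.1, 74.5]
tool_rot: [-0.589, 0.59, -0.391, 0.39]
force: [0.2, -0.4, 0.2]
grip_width: 55.2
```

Call:
{"op": "drive_tool", "data": {
  "increments": [
    [[-0.2, 0, 0, 0, 0, 0, 0], [-0.3, 0, 0, 0, 0, 0, 0], [-0.4, 0, 0, 0, 0, 0, 0], [-0.5, 0, 0, 0, 0, 0, 0], [-0.6, 0, 0, 0, 0, 0, 0], [-0.7, 0, 0, 0, 0, 0, 0], [-1, 0, 0, 0, 0, 0, 0], [-1, 0, 0, 0, 0, 0, 0], [-1, 0, 0, 0, 0, 0, 0], [-1, 0, 0, 0, 0, 0, 0]]
  ]
}}

```text
clock: 11.73
eef_pos: [443.3, 235.3, 75.1]
tool_rot: [0.59, -0.59, 0.39, -0.39]
force: [-1.2, 0.3, 6.1]
grip_width: 15.6
```

Call:
{"op": "drive_tool", "data": {
  "increments": [
    [[-1, 0, 0, 0, 0, 0, 0], [-1, 0, 0, 0, 0, 0, 0], [-1, 0, 0, 0, 0, 0, 0], [-1, 0, -0.004, 0, 0, 0, 0], [-1, 0, -0.008, 0, 0, 0, 0], [-1, 0, -0.014, 0, 0, 0, 0], [-1, 0, -0.018, 0, 0, 0, 0], [-1, 0, -0.018, 0, 0, 0, 0], [-1, 0, -0.012, 0, 0, 0, 0], [-1, 0, -0.006, 0, 0, 0, 0]]
  ]
}}

```text
clock: 12.57
eef_pos: [443.8, 235.5, 156.9]
tool_rot: [0.59, -0.589, 0.39, -0.391]
force: [0.9, -0.3, -1.7]
grip_width: 15.9
```

```bash
python3 mv.py 641.2 32.2 155 2
```

```text
shift [0.2643 0.0021 0.1021] turn ay 0.367 psi 23.03 tilt [ 0.002  0.001 -1.   ] pos [443.8 235.5 156.9] w 15.9 F [ 0.9 -0.3 -1.7] t 12.57 q6 0.04
```

Call:
{"op": "drive_tool", "data": {
  "increments": [
    [[-1, 0.012, 0, 0.0046, 0, 0, 0], [-1, 0.022, 0, 0.0085, 0, 0, 0], [-1, 0.03, 0, 0.0116, 0, 0, 0], [-1, 0.034, 0, 0.0131, 0, 0, 0], [-1, 0.034, 0, 0.0131, 0, 0, 0], [-1, 0.034, 0, 0.0131, 0, 0, 0], [-1, 0.034, 0, 0.0131, 0, 0, 0], [-1, 0.03, 0, 0.0116, 0, 0, 0], [-1, 0.022, 0, 0.0085, 0, 0, 0], [-1, 0.012, 0, 0.0046, 0, 0, 0]]
  ]
}}

```text
clock: 13.4
eef_pos: [641.7, 29.2, 153.8]
tool_rot: [-0.589, 0.59, -0.391, 0.391]
force: [-0.8, -0.5, -1.2]
grip_width: 16.1
```

Call:
{"op": "drive_tool", "data": {
  "increments": [
    [[-1, 0, 0, 0, 0, 0.06, 0], [-1, 0, 0, 0, 0, 0.08, 0], [-1, 0, 0, 0, 0, 0.09, 0], [-1, 0, 0, 0, 0, 0.08, 0], [-1, 0, 0, 0, 0, 0.06, 0], [-1, 0, 0, 0, 0, 0, 0], [-1, 0, 0, 0, 0, 0, 0]]
  ]
}}

```text
clock: 13.98
eef_pos: [639.7, 32.1, 154.2]
tool_rot: [-0.508, 0.509, -0.492, 0.491]
force: [-0.8, 0.9, -1.0]
grip_width: 15.5
```

```bash
python3 mv.py 641.2 32.2 84.5 2
```

```text
shift [-0.0001  0.0697  0.0015] turn ay -0.001 psi 1.96 tilt [-0.001  0.    -1.   ] pos [639.7  32.1 154.2] w 15.5 F [-0.8  0.9 -1. ] t 13.98 q6 -0.02
```

Contact is expected at TCP z = 84.

Call:
{"op": "drive_tool", "data": {
  "increments": [
    [[-1, 0, 0.008, 0.0015, 0, 0, 0], [-1, 0, 0.012, 0, 0, 0, 0], [-1, 0, 0.012, 0, 0, 0, 0], [-1, 0, 0.012, 0, 0, 0, 0], [-1, 0, 0.01, 0, 0, 0, 0], [-1, 0, 0.007, 0, 0, 0, 0], [-1, 0, 0.004, 0, 0, 0, 0], [-1, 0, 0.003, 0, 0, 0, 0], [-1, 0, 0.001, 0, 0, 0, 0], [-1, 0, 0, 0, 0, 0, 0]]
  ]
}}

```text
clock: 14.82
eef_pos: [641.9, 32.2, 86.0]
tool_rot: [0.508, -0.508, 0.492, -0.492]
force: [-0.2, 0.4, -1.2]
grip_width: 15.7
```

```bash
python3 mv.py 641.2 32.2 84 2
```

```text
shift [-0.      0.002  -0.0007] turn ay -0.003 psi 1.83 tilt [ 0.  0. -1.] pos [641.9  32.2  86. ] w 15.7 F [-0.2  0.4 -1.2] t 14.82 q6 -0.02
```

Call:
{"op": "drive_tool", "data": {
  "increments": [
    [[-1, 0, 0.001, -0.0005, 0, 0, 0], [-1, 0, 0.0006, 0, 0, 0, 0], [-1, 0, 0.0004, 0, 0, 0, 0], [-1, 0, 0, 0, 0, 0, 0]]
  ]
}}

```text
clock: 15.15
eef_pos: [641.3, 32.2, 84.2]
tool_rot: [0.508, -0.508, 0.492, -0.492]
force: [-0.1, 0.7, -0.7]
grip_width: 15.8
```

Call:
{"op": "drive_tool", "data": {
  "increments": [
    [[-0.5, 0, 0, 0, 0, 0, 0], [0, 0, 0, 0, 0, 0, 0], [0, 0, 0, 0, 0, 0, 0], [0, 0, 0, 0, 0, 0, 0], [0, 0, -0.01, 0, 0, 0, 0], [0, 0, -0.02, 0, 0, 0, 0], [0, 0, -0.02, 0, 0, 0, 0], [0, 0, -0.02, 0, 0, 0, 0], [0, 0, -0.02, 0, 0, 0, 0], [0, 0, -0.01, 0, 0, 0, 0]]
  ]
}}

```text
clock: 15.98
eef_pos: [642.2, 32.2, 187.2]
tool_rot: [0.509, -0.507, 0.491, -0.493]
force: [0.6, -0.2, 1.7]
grip_width: 45.4
```

```bash
python3 mv.py 528.5 378.2 180 3.5
```

```text
shift [-0.3495  0.0068 -0.1026] turn ay -0.029 psi 1.83 tilt [ 0.003  0.    -1.   ] pos [642.2  32.2 187.2] w 45.4 F [ 0.6 -0.2  1.7] t 15.98 q6 -0.02
```

Call:
{"op": "drive_tool", "data": {
  "increments": [
    [[0.3, -0.035, 0, -0.0103, 0, 0, 0], [0.3, -0.035, 0, -0.0103, 0, 0, 0], [0.3, -0.035, 0, -0.0103, 0, 0, 0], [0.3, -0.035, 0, -0.0103, 0, 0, 0], [0.3, -0.035, 0, -0.0103, 0, 0, 0], [0.3, -0.035, 0, -0.0103, 0, 0, 0], [0.3, -0.035, 0, -0.0103, 0, 0, 0], [0.3, -0.035, 0, -0.0103, 0, 0, 0], [0.3, -0.035, 0, -0.0103, 0, 0, 0], [0.3, -0.034, 0, -0.01, 0, 0, 0]]
  ]
}}

```text
clock: 16.82
eef_pos: [526.4, 379.4, 184.1]
tool_rot: [0.508, -0.508, 0.492, -0.492]
force: [0.5, 0.5, -0.3]
grip_width: 59.6
```

Call:
{"op": "drive_tool", "data": {
  "increments": [
    [[0.3, 0, 0, 0, 0, -0.029, 0], [0.3, 0, 0, 0, 0, 0, 0], [0.3, 0, 0, 0, 0, 0, 0]]
  ]
}}

```text
clock: 17.07
eef_pos: [527.2, 377.6, 183.8]
tool_rot: [-0.515, 0.515, -0.485, 0.485]
force: [0.0, 0.1, 0.5]
grip_width: 59.1
```

```bash
python3 mv.py 528.5 378.2 61 3.5; python3 -c "
from h import *
c=env.camera_info('wrist');a=env.capture('wrist')
print(proj('wrist',[[527.4,378.2,60],[527.4,378.2,0]],c))
b=env.capture('top')
m=lambda i,z:cv2.resize(i,None,fx=z,fy=z,interpolation=2)
cv2.imwrite('pics/w3.png',np.hstack([m(a[100:240,180:330],2.6)[:360],m(b[96:186,230:330],4)]))"
```

```text
shift [-0.0006  0.1228  0.0014] turn ay -0.0 psi 3.49 tilt [-0. -0. -1.] pos [527.2 377.6 183.8] w 59.1 F [0.  0.1 0.5] t 17.07 q6 0.52
[[254.14706513 187.26190696]
 [254.22993414 174.57548883]]
```

View pics/w3.png

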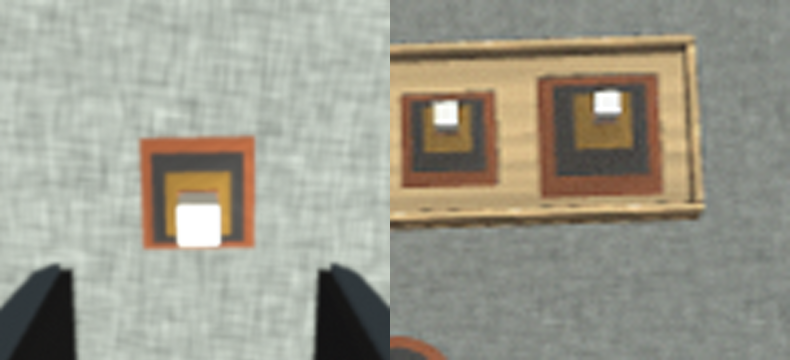

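Medium covers its pad. The small pyramid's bar is centred between the jaws, at wrist pixel (256,187). Descending.

Call:
{"op": "drive_tool", "data": {
  "increments": [
    [[0.3, -0.0006, 0.016, 0.0014, 0, 0, 0], [0.3, 0, 0.016, 0, 0, 0, 0], [0.3, 0, 0.016, 0, 0, 0, 0], [0.3, 0, 0.016, 0, 0, 0, 0], [0.3, 0, 0.016, 0, 0, 0, 0], [0.3, 0, 0.016, 0, 0, 0, 0], [0.3, 0, 0.012, 0, 0, 0, 0], [0.3, 0, 0.009, 0, 0, 0, 0], [0.3, 0, 0.0058, 0, 0, 0, 0], [0, 0, 0, 0, 0, 0, 0]]
  ]
}}

```text
clock: 18.0
eef_pos: [528.5, 377.8, 60.2]
tool_rot: [-0.514, 0.515, -0.485, 0.485]
force: [0.1, -0.5, 0.2]
grip_width: 54.9
```

Call:
{"op": "drive_tool", "data": {
  "increments": [
    [[-0.2, 0, 0, 0, 0, 0, 0], [-0.3, 0, 0, 0, 0, 0, 0], [-0.4, 0, 0, 0, 0, 0, 0], [-0.5, 0, 0, 0, 0, 0, 0], [-0.55, 0, 0, 0, 0, 0, 0], [-0.6, 0, 0, 0, 0, 0, 0], [-0.65, 0, 0, 0, 0, 0, 0], [-0.7, 0, 0, 0, 0, 0, 0], [-1, 0, 0, 0, 0, 0, 0], [-1, 0, 0, 0, 0, 0, 0]]
  ]
}}

```text
clock: 18.83
eef_pos: [528.8, 378.4, 61.3]
tool_rot: [0.515, -0.515, 0.485, -0.485]
force: [-1.1, -0.4, 4.0]
grip_width: 15.8
```

Call:
{"op": "drive_tool", "data": {
  "increments": [
    [[-1, 0, 0, 0, 0, 0, 0], [-1, 0, 0, 0, 0, 0, 0], [-1, 0, 0, 0, 0, 0, 0], [-1, 0, -0.004, 0, 0, 0, 0], [-1, 0, -0.008, 0, 0, 0, 0], [-1, 0, -0.014, 0, 0, 0, 0], [-1, 0, -0.018, 0, 0, 0, 0], [-1, 0, -0.018, 0, 0, 0, 0], [-1, 0, -0.012, 0, 0, 0, 0], [-1, 0, -0.006, 0, 0, 0, 0]]
  ]
}}

```text
clock: 19.67
eef_pos: [529.6, 378.9, 143.9]
tool_rot: [0.516, -0.514, 0.484, -0.485]
force: [-0.5, 0.9, 0.2]
grip_width: 15.6
```

```bash
python3 mv.py 637.3 141.6 141 2
```

```text
shift [0.2434 0.0028 0.0931] turn ay 0.026 psi 3.5 tilt [ 0.002  0.002 -1.   ] pos [529.6 378.9 143.9] w 15.6 F [-0.5  0.9  0.2] t 19.67 q6 0.52
```

Call:
{"op": "drive_tool", "data": {
  "increments": [
    [[-1, 0.011, 0, 0.0042, 0, 0, 0], [-1, 0.02, 0, 0.0077, 0, 0, 0], [-1, 0.028, 0, 0.0107, 0, 0, 0], [-1, 0.031, 0, 0.0119, 0, 0.013, 0], [-1, 0.031, 0, 0.0119, 0, 0.013, 0], [-1, 0.031, 0, 0.0119, 0, 0, 0], [-1, 0.031, 0, 0.0119, 0, 0, 0], [-1, 0.028, 0, 0.0107, 0, 0, 0], [-1, 0.02, 0, 0.0077, 0, 0, 0], [-1, 0.011, 0, 0.0042, 0, 0, 0]]
  ]
}}

```text
clock: 20.5
eef_pos: [633.0, 138.0, 140.4]
tool_rot: [-0.508, 0.509, -0.492, 0.491]
force: [0.2, 0.2, -0.1]
grip_width: 16.0
```

Call:
{"op": "drive_tool", "data": {
  "increments": [
    [[-1, 0, 0, 0, 0, 0, 0], [-1, 0, 0, 0, 0, 0, 0], [-1, 0, 0, 0, 0, 0, 0]]
  ]
}}

```text
clock: 20.75
eef_pos: [632.1, 141.6, 140.8]
tool_rot: [-0.509, 0.509, -0.491, 0.491]
force: [-0.1, 0.9, -0.3]
grip_width: 16.0
```

```bash
python3 mv.py 637.3 141.6 70.5 2; python3 -c "
from h import *
cv2.imwrite('pics/s3.png',cv2.resize(env.capture('side')[100:260,220:380],(600,600),interpolation=2))"
```

```text
shift [0.0002 0.0703 0.0053] turn ay 0.001 psi 2.03 tilt [-0.001  0.    -1.   ] pos [632.1 141.6 140.8] w 16.0 F [-0.1  0.9 -0.3] t 20.75 q6 0.15
```

View pics/s3.png

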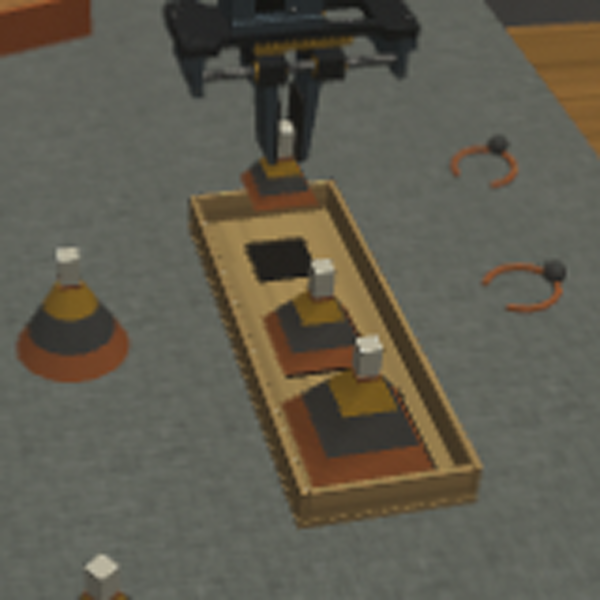

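Small is held upright, and medium and large stand in place. Contact is expected at TCP z ≈ 70.3.

Call:
{"op": "drive_tool", "data": {
  "increments": [
    [[-1, 0, 0.008, 0.005, 0, 0, 0], [-1, 0, 0.012, 0, 0, 0, 0], [-1, 0, 0.012, 0, 0, 0, 0], [-1, 0, 0.012, 0, 0, 0, 0], [-1, 0, 0.01, 0, 0, 0, 0], [-1, 0, 0.007, 0, 0, 0, 0], [-1, 0, 0.004, 0, 0, 0, 0], [-1, 0, 0.003, 0, 0, 0, 0], [-1, 0, 0.001, 0, 0, 0, 0], [-1, 0, 0, 0, 0, 0, 0]]
  ]
}}

```text
clock: 21.63
eef_pos: [637.8, 141.1, 72.2]
tool_rot: [0.509, -0.509, 0.491, -0.491]
force: [0.8, -0.1, -0.2]
grip_width: 15.6
```

```bash
python3 mv.py 637.3 141.6 70.3 2
```

```text
shift [-0.0005  0.0019 -0.0005] turn ay 0.0 psi 2.01 tilt [ 0.  0. -1.] pos [637.8 141.1  72.2] w 15.6 F [ 0.8 -0.1 -0.2] t 21.63 q6 0.15
```

Call:
{"op": "drive_tool", "data": {
  "increments": [
    [[-1, -0.0005, 0.001, -0.0005, 0, 0, 0], [-1, 0, 0.0006, 0, 0, 0, 0], [-1, 0, 0.0004, 0, 0, 0, 0], [-1, 0, 0, 0, 0, 0, 0]]
  ]
}}

```text
clock: 21.97
eef_pos: [637.3, 141.6, 70.4]
tool_rot: [0.509, -0.509, 0.491, -0.491]
force: [0.3, 0.7, 0.6]
grip_width: 15.7
```

Call:
{"op": "drive_tool", "data": {
  "increments": [
    [[-0.6, 0, 0, 0, 0, 0, 0], [-0.3, 0, 0, 0, 0, 0, 0], [0, 0, 0, 0, 0, 0, 0], [0, 0, 0, 0, 0, 0, 0], [0, 0, -0.01, 0, 0, 0, 0], [0, 0, -0.02, 0, 0, 0, 0], [0, 0, -0.025, 0, 0, 0, 0], [0, 0, -0.025, 0, 0, 0, 0], [0, 0, -0.025, 0, 0, 0, 0], [0, 0, -0.02, 0, 0, 0, 0]]
  ]
}}

```text
clock: 22.8
eef_pos: [637.5, 141.7, 197.9]
tool_rot: [0.509, -0.508, 0.491, -0.491]
force: [-0.7, -0.3, -0.6]
grip_width: 45.5
```

Call:
{"op": "drive_tool", "data": {
  "increments": [
    [[0, 0, -0.01, -0.03, 0, 0, 0], [0, 0, -0.01, -0.03, 0, 0, 0], [0, -0.02, -0.01, -0.03, 0, 0, 0], [0, -0.03, -0.01, -0.02, 0, 0, 0], [0, -0.03, -0.01, -0.02, 0, 0, 0], [0, -0.03, 0, -0.02, 0, 0, 0], [0, -0.03, 0, 0, 0, 0, 0], [0, -0.03, 0, 0, 0, 0, 0], [0, 0, 0, 0, 0, 0, 0], [0, 0, 0, 0, 0, 0, 0]]
  ]
}}

```text
clock: 23.63
eef_pos: [481.0, 307.3, 245.8]
tool_rot: [0.509, -0.509, 0.491, -0.491]
force: [-0.1, -0.6, -0.9]
grip_width: 45.5
```

```bash
python3 -c "
from h import *
print(env.observe()['clock'],env.observe()['eef_pos'])
a=env.capture('top');b=env.capture('side')
cv2.imwrite('pics/fs.png',cv2.resize(b,(800,600),interpolation=2))
cv2.imwrite('pics/ft.png',cv2.resize(a[98:218,170:370],(800,480),interpolation=2))"
```

```text
23.6333 [480.99122272 307.32444745 245.75443889]
```

View pics/ft.png

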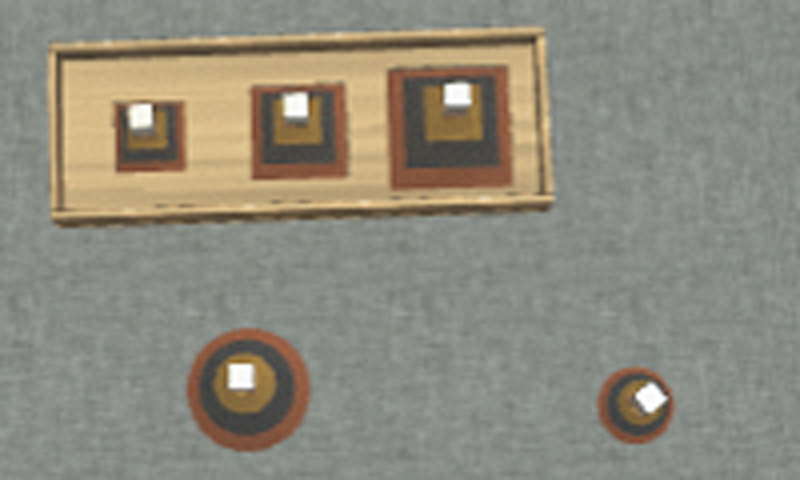

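View pics/fs.png

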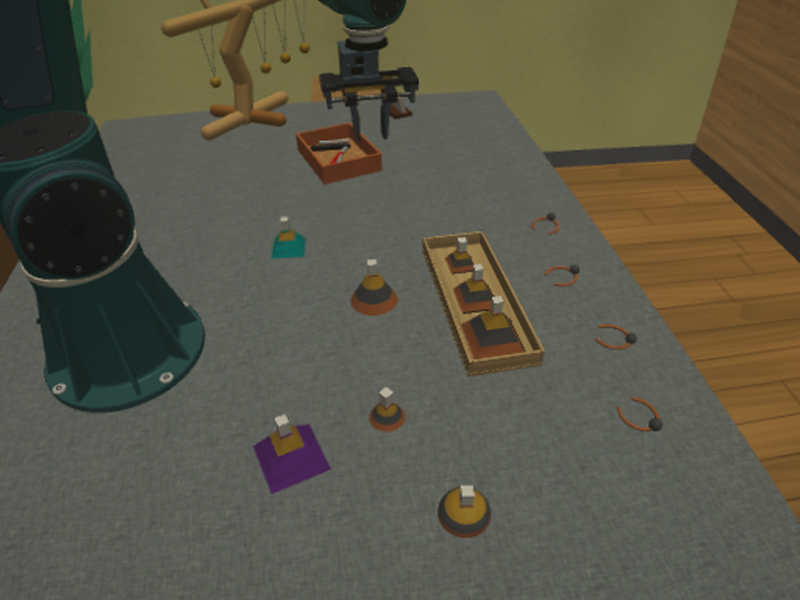

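The base outlines coincide with the pad outlines read earlier (small (116,101)-(185,171), medium (252,86)-(348,178), large (388,68)-(512,187) in this crop). The cones and dome look unmoved, and the arm is clear. Handing in.

```bash
python3 -c "
from station import env
print(env.sign_off())"
```

```text
the job is handed in; nothing more can be done
None
```

I picked up each of the three pyramids by its stone bar, stood it on the felt pad of its own size, and handed the job in at about 23.7 s of the 88 s allowed.

- **Placement:** in the last top and side pictures all three stand upright and released. Their base outlines match the pad outlines to about a pixel (1–3 mm) and look squared up with the pads.
- **Look-alikes and arm:** both cones and the dome show at the same pixels as at the start. The arm ended well clear of everything.
- **Disagreement:** the wrist camera and the top camera differed by about 3 mm in x, within the calibration error. I split the difference when gripping. No check failed.

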